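Scrub a sample tube and hold it up level for inspection

TASK

Scrub out the open glass tube standing in the blue rack with the red-handled brush that was left in it: two full strokes, each from the bottom up until the brush head reaches the tube's mouth and back down to the bottom, with the tube staying down in the rack. Then draw the brush out, lower it to the bottom of the steel brush jar before letting go of it, draw the tube out of the rack, turn it on its side so that one can look through its bore, and finish while still holding it there, level, still and clear of everything, with its middle at least 20 cm above the bench. Leave the two stoppered tubes and the brown reagent bottle where they are and the jar standing upright.

Things in the scene. Friction and masses are not known exactly. Their poses are not given: they have to be found in the camera images.
- rack: Blue plastic rack fixed to the bench, 62 x 262 mm, 66 mm high. Origin: centre of its underside; z up, y along its row of five holes (at y = -96, -48, 0, 48, 96 mm). Holes 43 mm wide in a 10 mm deck, its top at z = 66 mm; tubes stand on its floor at z = 6 mm. In use are the middle and both end holes: the open tube in one, the stoppered tubes in the others.
- tube: The open tube to scrub: clear glass with a white frosted patch, the one with a brush in it. Straight, outside diameter 40 mm, height 130 mm, wall 3 mm (bore 34 mm), floor 4 mm, about 130 g. Loose in a rack hole, its upper 70 mm clear above the deck. Origin: centre of its underside; z along its axis to the mouth.
- tube_mid (a point): Point on the open tube's axis half way up, 65 mm from its underside. Axes as the tube's.
- brush: Bottle brush, 220 mm long, about 60 g, at first upright in the open tube, its head on the tube's floor. Origin: tip of the head; z along its axis to the handle. Stiff white head 26 mm thick, z = 0 to 52 mm; 5.6 mm steel shank; round red handle 14 mm thick, z = 135 to 220 mm. It slides freely in the tube with 4 mm play all round.
- brush_grip (a point): Point on the axis of the brush's red handle, 185 mm from the tip of the head and 35 mm below the top of the handle: a good place to grip. Axes as the brush's.
- jar: Empty round steel brush jar, open at the top, outside diameter 80 mm, height 120 mm, wall 3 mm, floor 5 mm thick, 0.8 kg, standing loose on the bench left or right of the rack. Origin: centre of its underside; z up. A brush let go in it stays standing or leans against its rim.
- tube_b: Amber glass tube closed by a black rubber stopper, same outside size as the open tube, 148 mm high with the stopper, standing in the rack. Origin: centre of its underside; z up. To be left alone.
- tube_c: Green glass tube closed by a black rubber stopper, same size as the amber one, standing in the rack. Origin: centre of its underside; z up. To be left alone.
- reagent: Brown reagent bottle with a blue cap, 56 mm diameter, 110 mm high, standing on the bench on the other side of the rack from the jar. Origin: centre of its underside; z up. To be left alone.
Not all that is in view belongs to the job. There is more than one size of the brush; the one meant has the size given above.

How it is judged:
By the outcome, as a careful person would: the job done as asked, in the order asked, and still so for the second after the job is handed in, while the arm keeps its last pose, push and grip.
It also fails if it takes over 58 s, if anything falls off the work surface, if the arm or the gripper's body presses on something with over 40 N, if the wrist force passes 120 N, or if a joint passes its speed limit or range.

ROBOT

A 6-joint arm with a two-finger parallel gripper is mounted at the origin on the work surface. World frame = base frame: x ahead of the robot, y to its left, z up, the work surface at z = 0. Lengths are in m, angles in degrees, forces in N, time in s.
With the tool pointing down it reaches from about 0.375 to 0.825 m from the base axis. Payload 5.5 kg.
Tool frame: the origin (TCP) lies at the very end of the fingers, on their centre line; the grasp point (between the pads) lies 19 mm behind it; z points along the fingers, y is the line along which they close (so a half turn about z gives the same grasp; the last joint's range is limited). The gripper opens to 85 mm and grips with 20 to 120 N. Pads are 22 mm wide; open, the fingers measure 114 mm over their backs; the gripper's body (76 mm by 85 mm) begins 54 mm behind the grasp point. The pads swing forward as they close: fully open they stand 13 mm farther back than shut.
Start: joints at [-67.323, 17.962, -2.699, 69.339, 0, 90], TCP at [0.231, -0.554, 0.231] pointing down, gripper open.
Joint ranges: [-152.73, 152.73], [-39.44, 99.34], [-58.76, 71.6], [-118.89, 123.64], [-81.53, 83.1], [-180, 180]. Speed limits (degrees/s): [136.94, 136.94, 172.46, 180, 180, 180].

INTERFACE

Orientations are given as [roll, pitch, yaw] about the fixed x, y, z axes, in that order (R = Rz(yaw) Ry(pitch) Rx(roll)).
In Python, from station import bot gives the robot as it stands.
- The arm moves only by the shell command python3 -m creep 'ROWS'. ROWS is a JSON object of lists of equal length, an entry for each row: "angular": the turn, a rotation vector about the world's x, y, z in units of 180 degrees (1.0 is 180 degrees), a list of three; "offset": the shift along the world's x, y, z in units of 300 mm (1.0 is 300 mm), a list of three; "jaw": the opening, from -1 (shut) to 1 (fully open). A call has 1 to 12 rows; each row is the pose to reach, as a shift and turn from the pose commanded when the call began, turning the shorter way round; what a row does not reach only later rows make up. A row lasts 1/12 s, in which the tool goes at most 41.7 mm and 7.16 degrees, less where a joint would pass 70% of its speed; a pose out of reach is approached as far as the arm can. A call with a number of a shift or a turn outside -1 to 1 is refused whole. A call with a gripper value outside its range is refused whole. The fingers move at their own pace and stop on an object; the grip force is fixed at half the most. Time passes only in rows, so rows that repeat a pose let the fingers close. It gives the time, the measured TCP pose, the force, the opening and the grip force at its end, in the units of the state.
- bot.observe(): the state, without advancing time (a new reading comes with each control period).
- bot.camera(name): name is "scene" or "side" or "wrist"; returns a dict with "frame" (384x512x3 uint8, red, green, blue), "fx", "fy", "cx", "cy" (pixels), "R" (3x3) and "t" (3): a world point X has camera coordinates R X + t. Camera axes: x right, y down, z forward; pixel columns grow to the right and rows downward; lengths in m; the calibration is good to about 2 mm. A picture is of the moment at which its call begins. There is no depth.
- bot.hand_in(): hands the job in; it is judged then, once.
The state is a dict: "time": time; "joint_pos": joint angles; "qvel": joint speeds; "joint_efforts": joint torques, N m; "tcp_pos": TCP position; "tcp_rot": TCP orientation; "force": force on the tool from outside, world axes, zero at the start; "torque": the same for the moment, N m; "opening": finger opening in m; "grasp_force": force on a finger pad.
Only numpy, scipy, OpenCV 4.12 (cv2) and the standard library are available. Lean on these libraries where they do the work, as an engineer would, in place of code of your own. Each camera call takes 0.05 s, during which the arm holds its last target. There are 200 camera calls.

## Working session

There is one attempt and no reset: what is moved stays moved. The work goes in short steps, Python scripts to look and compute and a shell command to move; the robot and the scene stay as the last step left them, time stands still between calls to the robot, and variables do not carry over. Pictures are saved under pics/ and viewed, at most 10 in all, crops included, and the job is handed in when it is done.

```bash
mkdir -p pics; ls
python3 - <<'E'
from station import bot
import cv2,numpy as np
for n in("scene","side"):
    c=bot.camera(n); cv2.imwrite(f"pics/{n}0.png",c["frame"][:,:,::-1]); R=np.array(c["R"]);print(n,c["fx"],c["fy"],c["cx"],c["cy"],(-R.T@np.array(c["t"])).round(3),R[2].round(3))
print(bot.observe())
E
```

```text
pics
scene 494.34789936298074 494.34789936298074 248.27391508831195 191.85698023618846 [ 1.26  -0.262  1.065] [-0.622  0.204 -0.756]
side 386.67268509250636 386.67268509250636 256.8277196575181 189.61039771305857 [ 0.351 -0.686  0.669] [ 0.198  0.78  -0.594]
{'time': 0.1, 'joint_pos': array([-6.73245146e+01,  1.79978470e+01, -2.74924820e+00,  6.93386624e+01,
        1.05943660e-03,  9.00015325e+01]), 'qvel': array([-0.00919992, -0.043511  ,  0.16853418,  0.07070657, -0.06834024,
        0.01282652]), 'joint_efforts': array([ 4.02505320e-04, -5.40768421e+01,  3.40540874e+01,  1.12534000e-02,
        1.58268841e-05, -3.81803176e-06]), 'tcp_pos': array([ 0.23111351, -0.55314344,  0.23053902]), 'tcp_rot': array([-1.79914242e+02, -1.05714159e-03,  2.26739512e+01]), 'force': array([-0.20947381,  0.30703677, -0.5138711 ]), 'torque': array([-0.02355155,  0.00976562, -0.00234451]), 'grasp_force': 0.0, 'opening': 0.08538524224281913}
```

View pics/scene0.png

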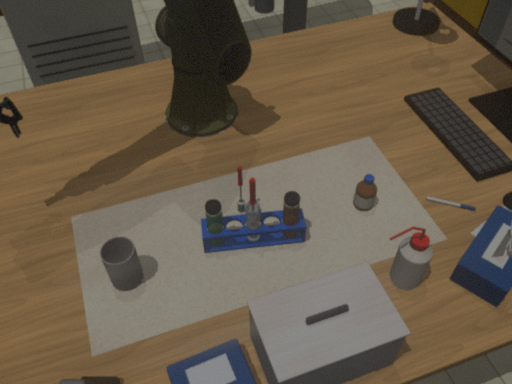

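View pics/side0.png

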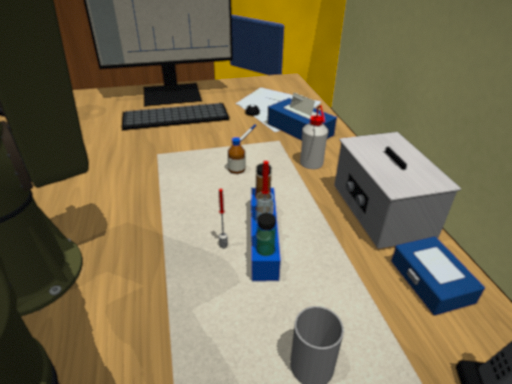

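Candidates for "the red-handled brush": the one in the middle rack hole at scene (252,190) / side (266,178), and a smaller one behind the rack at scene (240,188) / side (222,215). The red wash-bottle cap at (419,241) isn't a brush. The middle one fits, because it stands in the clear open tube. The jar is at scene (123,264), the reagent bottle at (365,193), the green stoppered tube at (214,215) and the amber one at (291,208). Next I'll check the choice in a close crop.

Run:
```python
import cv2,numpy as np
a=cv2.imread("pics/scene0.png")[150:260,185:325]; b=cv2.imread("pics/side0.png")[150:290,205:305]
a=cv2.resize(a,None,fx=3.2,fy=3.2,interpolation=2); b=cv2.resize(b,None,fx=3.4,fy=3.4,interpolation=2)
o=np.zeros((480,800,3),np.uint8); o[:a.shape[0],:a.shape[1]]=a; o[:b.shape[0],455:455+b.shape[1]]=b[:, :345]
cv2.imwrite("pics/crop0.png",o)
```

```text
(no output)
```

View pics/crop0.png

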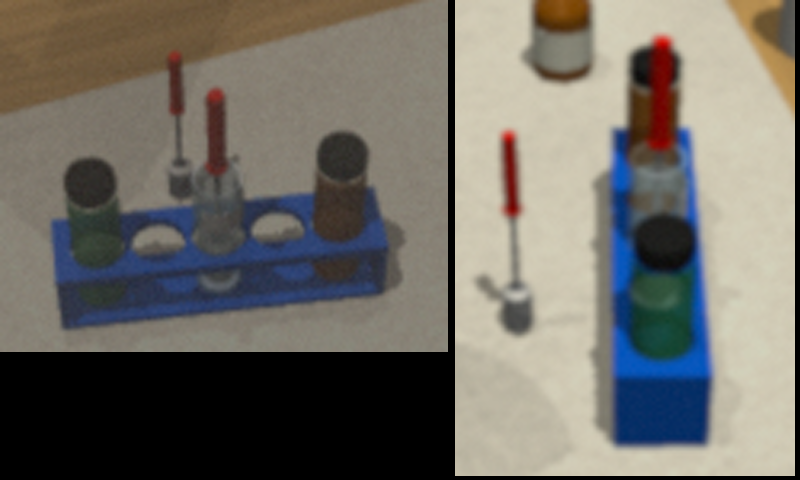

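The crop confirms it: the middle open tube holds the thick brush (handle top at scene (252,179), side (266,162)). The thinner brush behind the rack, head at scene (241,211), is the decoy.

```bash
cat > h.py <<'E'
import numpy as np,cv2
from station import bot
def K(c): return np.array([[c["fx"],0,c["cx"]],[0,c["fy"],c["cy"]],[0,0,1]])
def ray(c,p):
    R=np.array(c["R"]); d=R.T@np.linalg.inv(K(c))@[p[0],p[1],1]; return -R.T@np.array(c["t"]),d
def plane(c,p,z):
    o,d=ray(c,p); return o+d*(z-o[2])/d[2]
def tri(cs,ps):
    A=np.zeros((3,3));b=np.zeros(3);L=[]
    for c,p in zip(cs,ps):
        o,d=ray(c,p); d/=np.linalg.norm(d); M=np.eye(3)-np.outer(d,d); A+=M;b+=M@o; L.append((M,o))
    x=np.linalg.solve(A,b); return x.round(4),[round(np.linalg.norm(M@(x-o)),4) for M,o in L]
def proj(c,X):
    q=(np.array(c["R"])@np.atleast_2d(X).T).T+np.array(c["t"]); return np.c_[c["fx"]*q[:,0]/q[:,2]+c["cx"],c["fy"]*q[:,1]/q[:,2]+c["cy"]]
E
python3 - <<'E'
from h import *
s,d=bot.camera("scene"),bot.camera("side")
print("brush top",tri((s,d),((252.2,179),(265.9,162.4))),"handle bot",tri((s,d),((252.8,203.1),(265.9,193.5))))
print("small top",tri((s,d),((239.7,167.5),(220.6,189.1))),"tip",tri((s,d),((241.2,211),(223.2,247))))
for p in((204.4,236.9),(305.6,225),(201.3,219.4),(302.5,210.3)): print("rack s",plane(s,p,.066).round(4))
for n,p in(("green",(90,182)),("amber",(342,157))): print(n,plane(s,(185+p[0]/3.2,150+p[1]/3.2),.148).round(4))
for n,p in(("green",(664,240)),("amber",(656,67))): print(n,plane(d,(205+(p[0]-455)/3.4,150+p[1]/3.4),.148).round(4))
print("jar",plane(s,(119.5,249),.12).round(4),plane(d,(317,327),.12).round(4), "reag",plane(s,(369,180),.11).round(4))
print("mouth",plane(s,(185+218/3.2,150+172/3.2),.136).round(4))
# jar by mask: grey dark pixels; rack by blue mask with PnP-free fit
for c,n in((s,"s"),(d,"d")):
    hsv=cv2.cvtColor(c["frame"],cv2.COLOR_RGB2HSV)
    m=cv2.inRange(hsv,(0,90,60),(6,255,255))|cv2.inRange(hsv,(172,90,60),(180,255,255))
    nn,l,st,ce=cv2.connectedComponentsWithStats(m)
    print(n,[(st[i].tolist(),ce[i].round(1).tolist()) for i in range(1,nn) if st[i,4]>25])
E
```

```text
brush top (array([ 0.54  , -0.0153,  0.2281]), [np.float64(0.0009), np.float64(0.0009)]) handle bot (array([ 0.5424, -0.0158,  0.1449]), [np.float64(0.0006), np.float64(0.0006)])
small top (array([ 0.4415, -0.0133,  0.1709]), [np.float64(0.0005), np.float64(0.0005)]) tip (array([ 0.4404, -0.0145, -0.0034]), [np.float64(0.001), np.float64(0.001)])
rack s [ 0.5404 -0.1436  0.066 ]
rack s [0.5939 0.1061 0.066 ]
rack s [ 0.4849 -0.1358  0.066 ]
rack s [0.5476 0.1179 0.066 ]
green [ 0.522  -0.1091  0.148 ]
amber [0.5653 0.0766 0.148 ]
green [ 0.519  -0.1099  0.148 ]
amber [0.5619 0.0738 0.148 ]
jar [ 0.5439 -0.3442  0.12  ] [ 0.5405 -0.3499  0.12  ] reag [0.5468 0.3025 0.11  ]
mouth [ 0.537  -0.0129  0.136 ]
s [([238, 167, 4, 19, 56], [239.2, 176.7]), ([249, 177, 7, 28, 130], [251.9, 190.8]), ([390, 227, 40, 24, 373], [416.6, 238.9])]
d [([310, 109, 14, 17, 145], [316.9, 119.1]), ([261, 160, 9, 35, 219], [265.3, 177.0]), ([219, 188, 5, 26, 92], [220.8, 200.5])]
```

Measurements agree: the brush axis is at (0.541,-0.0155) and its top at z 0.229 (0.230 expected). The rack yaw is about -13°, the jar is at about (0.542,-0.347), and the small decoy stands upright at (0.441,-0.014). First I go above the brush.

```bash
python3 -m creep '{"offset":[[0.517,0.896,0.233],[0.517,0.896,0.233],[0.517,0.896,0.233],[0.517,0.896,0.233],[0.517,0.896,0.233],[0.517,0.896,0.233],[0.517,0.896,0.233],[0.517,0.896,0.233],[0.517,0.896,0.233]],"angular":[[0,0,-0.063],[0,0,-0.063],[0,0,-0.063],[0,0,-0.063],[0,0,-0.063],[0,0,-0.063],[0,0,-0.063],[0,0,-0.063],[0,0,-0.063]],"jaw":[1,1,1,1,1,1,1,1,1]}'
python3 -m creep '{"offset":[[0.517,0.896,0],[0.517,0.896,0],[0.517,0.896,0],[0.517,0.896,0],[0.517,0.896,0],[0.517,0.896,0],[0.517,0.896,0],[0.517,0.896,0],[0.517,0.896,0],[0.517,0.896,0]],"angular":[[0,0,-0.063],[0,0,-0.063],[0,0,-0.063],[0,0,-0.063],[0,0,-0.063],[0,0,-0.063],[0,0,-0.063],[0,0,-0.063],[0,0,-0.063],[0,0,-0.063]],"jaw":[1,1,1,1,1,1,1,1,1,1]}'
```

```text
time: 0.95
tcp_pos: [0.3887, -0.2813, 0.3027]
tcp_rot: [180.0, -0.2, 11.6]
force: [-0.0, 0.1, -0.0]
opening: 0.0853
grasp_force: 0.0
time: 1.78
tcp_pos: [0.5417, -0.0154, 0.3005]
tcp_rot: [180.0, 0.1, 0.1]
force: [-0.7, 0.1, -0.5]
opening: 0.0853
grasp_force: 0.0
```

```bash
python3 -m creep '{"offset":[[0,0,-0.1],[0,0,-0.2],[0,0,-0.3],[0,0,-0.37],[0,0,-0.415],[0,0,-0.415],[0,0,-0.415],[0,0,-0.415],[0,0,-0.415],[0,0,-0.415],[0,0,-0.415],[0,0,-0.415]],"angular":[[0,0,0],[0,0,0],[0,0,0],[0,0,0],[0,0,0],[0,0,0],[0,0,0],[0,0,0],[0,0,0],[0,0,0],[0,0,0],[0,0,0]],"jaw":[1,1,1,1,1,1,-1,-1,-1,-1,-1,-1]}'
python3 -m creep '{"offset":[[0,0,0],[0,0,0],[0,0,0]],"angular":[[0,0,0],[0,0,0],[0,0,0]],"jaw":[-1,-1,-1]}'
python3 - <<'E'
from h import *
s,d=bot.camera("scene"),bot.camera("side")
a=cv2.resize(s["frame"][130:260,185:325],None,fx=2.8,fy=2.8);b=cv2.resize(d["frame"][120:290,205:325],None,fx=2.8,fy=2.8)
o=np.zeros((480,800,3),np.uint8);o[:a.shape[0],:a.shape[1]]=a;o[:b.shape[0],400:400+b.shape[1]]=b
cv2.imwrite("pics/g1.png",o[:,:,::-1])
E
```

```text
time: 2.78
tcp_pos: [0.542, -0.0159, 0.1774]
tcp_rot: [-180.0, -0.1, 0.0]
force: [-1.3, 3.9, 10.9]
opening: 0.0126
grasp_force: 56.0
time: 3.03
tcp_pos: [0.5421, -0.0154, 0.1775]
tcp_rot: [-179.9, -0.1, 0.0]
force: [-0.1, 1.9, 5.5]
opening: 0.0123
grasp_force: 58.5
```

View pics/g1.png

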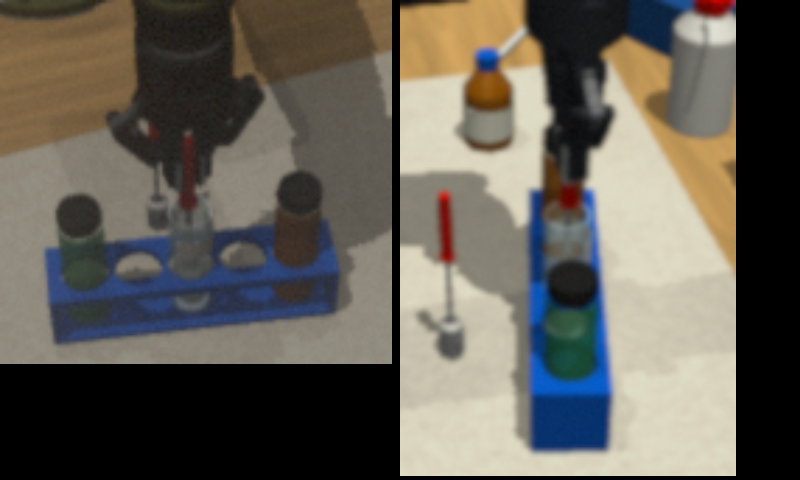

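The red handle at crop (188,170) is between the fingers, and the tube is still seated. Now the first stroke.

```bash
python3 -m creep '{"offset":[[0,0,0.06],[0,0,0.12],[0,0,0.18],[0,0,0.24],[0,0,0.3],[0,0,0.3],[0,0,0.3]],"angular":[[0,0,0],[0,0,0],[0,0,0],[0,0,0],[0,0,0],[0,0,0],[0,0,0]],"jaw":[-1,-1,-1,-1,-1,-1,-1]}'
python3 - <<'E'
from h import *
s,d=bot.camera("scene"),bot.camera("side")
a=cv2.resize(s["frame"][130:260,185:325],None,fx=2.8,fy=2.8);b=cv2.resize(d["frame"][120:290,205:325],None,fx=2.8,fy=2.8)
o=np.zeros((480,800,3),np.uint8);o[:a.shape[0],:a.shape[1]]=a;o[:b.shape[0],400:400+b.shape[1]]=b
cv2.imwrite("pics/g2.png",o[:,:,::-1])
E
```

```text
time: 3.72
tcp_pos: [0.5421, -0.0162, 0.2671]
tcp_rot: [180.0, -0.1, 0.0]
force: [0.3, 0.3, -0.5]
opening: 0.0128
grasp_force: 58.6
```

View pics/g2.png

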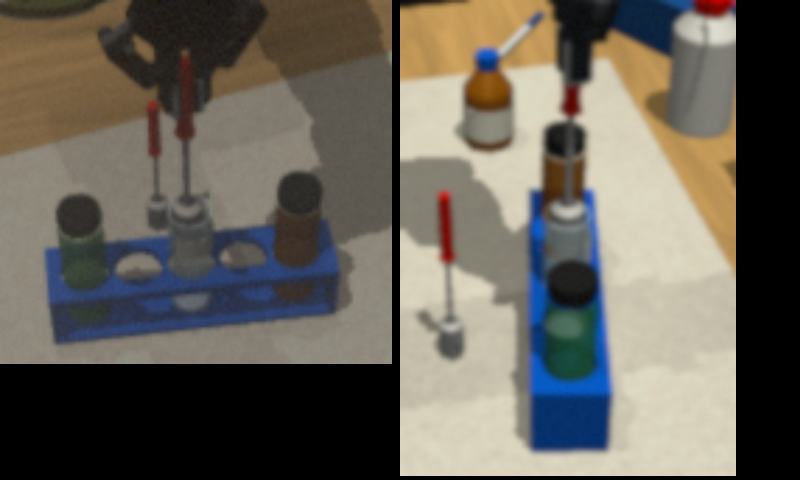

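The head's top shows just above the mouth at crop (187,205), and the tube is still seated. I go down, then do the second stroke.

```bash
python3 -m creep '{"offset":[[0,0,-0.08],[0,0,-0.16],[0,0,-0.24],[0,0,-0.29],[0,0,-0.303],[0,0,-0.303],[0,0,-0.303]],"angular":[[0,0,0],[0,0,0],[0,0,0],[0,0,0],[0,0,0],[0,0,0],[0,0,0]],"jaw":[-1,-1,-1,-1,-1,-1,-1]}'
python3 -m creep '{"offset":[[0,0,0.08],[0,0,0.16],[0,0,0.24],[0,0,0.303],[0,0,0.303],[0,0,0.303],[0,0,0.22],[0,0,0.14],[0,0,0.06],[0,0,0],[0,0,0],[0,0,0]],"angular":[[0,0,0],[0,0,0],[0,0,0],[0,0,0],[0,0,0],[0,0,0],[0,0,0],[0,0,0],[0,0,0],[0,0,0],[0,0,0],[0,0,0]],"jaw":[-1,-1,-1,-1,-1,-1,-1,-1,-1,-1,-1,-1]}'
```

```text
time: 4.4
tcp_pos: [0.5408, -0.0162, 0.1749]
tcp_rot: [180.0, 0.1, -0.0]
force: [-0.8, -0.6, 2.9]
opening: 0.0125
grasp_force: 59.3
time: 5.4
tcp_pos: [0.5398, -0.0157, 0.173]
tcp_rot: [-180.0, 0.2, 0.0]
force: [0.7, 0.5, -2.1]
opening: 0.0124
grasp_force: 58.9
```

```bash
python3 -m creep '{"offset":[[0,0,-0.007],[0,0,-0.01],[0,0,-0.01],[0,0,-0.01]],"angular":[[0,0,0],[0,0,0],[0,0,0],[0,0,0]],"jaw":[-1,-1,-1,-1]}'
```

```text
time: 5.73
tcp_pos: [0.5413, -0.0161, 0.1726]
tcp_rot: [180.0, 0.0, -0.0]
force: [-1.0, -0.8, -0.5]
opening: 0.0126
grasp_force: 59.0
```

Run:
```python
from h import *
s,d=bot.camera("scene"),bot.camera("side")
for c,box in((s,(245,150,262,230)),(d,(257,140,276,220))):
    hsv=cv2.cvtColor(c["frame"],cv2.COLOR_RGB2HSV)
    m=cv2.inRange(hsv,(0,90,60),(6,255,255))|cv2.inRange(hsv,(172,90,60),(180,255,255))
    k=np.zeros_like(m);k[box[1]:box[3],box[0]:box[2]]=1
    print(cv2.boundingRect(m*k))
a=cv2.resize(s["frame"][150:250,205:300],None,fx=4,fy=4);b=cv2.resize(d["frame"][150:270,230:310],None,fx=4,fy=4)
o=np.zeros((480,800,3),np.uint8);o[:a.shape[0],:a.shape[1]]=a;o[:b.shape[0],400:400+b.shape[1]]=b
cv2.imwrite("pics/g3.png",o[:,:,::-1])
for z in(.23,.145,.005+.005):print(z,proj(s,[.541,-.0155,z]).round(1),proj(d,[.541,-.0155,z]).round(1))
print(bot.observe()["force"])
```

```text
(248, 178, 6, 26)
(261, 187, 9, 8)
0.23 [[252.1 179.1]] [[266.1 161.3]]
0.145 [[252.6 202.9]] [[265.1 193.3]]
0.01 [[253.3 235.7]] [[263.7 237.1]]
[-0.14170984  0.1940858  -0.51927371]
```

View pics/g3.png

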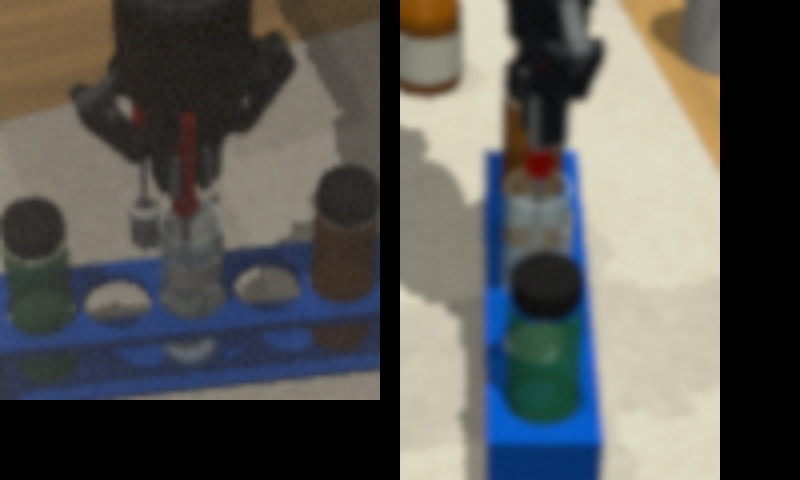

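```bash
python3 -m creep '{"offset":[[0,0,-0.007],[0,0,-0.013],[0,0,-0.013],[0,0,-0.013]],"angular":[[0,0,0],[0,0,0],[0,0,0],[0,0,0]],"jaw":[-1,-1,-1,-1]}'
```

```text
time: 6.17
tcp_pos: [0.5427, -0.016, 0.1706]
tcp_rot: [180.0, -0.2, -0.0]
force: [-0.6, 0.8, 9.6]
opening: 0.0127
grasp_force: 60.3
```

Floor contact is confirmed (+9.6 N), and the head was within about 3 mm of the floor at each lower turn. Now I draw the brush out and take it to the jar.

```bash
python3 -m creep '{"offset":[[0,0,0.08],[0,0,0.16],[0,0,0.24],[0,0,0.32],[0,0,0.4],[0,0,0.48],[0,0,0.56],[0,0,0.6],[0,0,0.6]],"angular":[[0,0,0],[0,0,0],[0,0,0],[0,0,0],[0,0,0],[0,0,0],[0,0,0],[0,0,0],[0,0,0]],"jaw":[-1,-1,-1,-1,-1,-1,-1,-1,-1]}'
python3 -m creep '{"offset":[[0,-0.1,0],[0,-0.2,0],[0,-0.3,0],[0,-0.4,0],[0,-0.5,0],[0,-0.6,0],[0,-0.7,0],[0,-0.8,0],[0,-0.9,0],[0,-1,0],[0,-1,0],[0,-1,0]],"angular":[[0,0,0],[0,0,0],[0,0,0],[0,0,0],[0,0,0],[0,0,0],[0,0,0],[0,0,0],[0,0,0],[0,0,0],[0,0,0],[0,0,0]],"jaw":[-1,-1,-1,-1,-1,-1,-1,-1,-1,-1,-1,-1]}'
python3 -m creep '{"offset":[[0,-0.06,0],[0,-0.103,0],[0,-0.103,0],[0,-0.103,0]],"angular":[[0,0,0],[0,0,0],[0,0,0],[0,0,0]],"jaw":[-1,-1,-1,-1]}'
python3 - <<'E'
from h import *
s,d=bot.camera("scene"),bot.camera("side")
a=cv2.resize(s["frame"][130:310,70:300],None,fx=1.75,fy=1.75);b=cv2.resize(d["frame"][130:384,205:365],None,fx=1.85,fy=1.85)
o=np.zeros((480,720,3),np.uint8);o[:a.shape[0],:a.shape[1]]=a;o[:b.shape[0],410:410+b.shape[1]]=b
cv2.imwrite("pics/g4.png",o[:,:,::-1])
E
```

```text
time: 6.92
tcp_pos: [0.5429, -0.0161, 0.3521]
tcp_rot: [180.0, -0.3, -0.0]
force: [-1.3, 0.2, -0.4]
opening: 0.0124
grasp_force: 59.0
time: 7.92
tcp_pos: [0.5408, -0.3173, 0.3468]
tcp_rot: [-179.9, 0.1, -0.2]
force: [-0.7, 0.3, -0.8]
opening: 0.0127
grasp_force: 59.0
time: 8.25
tcp_pos: [0.5415, -0.3466, 0.3483]
tcp_rot: [-180.0, 0.0, -0.0]
force: [-0.3, 1.3, -1.5]
opening: 0.0129
grasp_force: 59.1
```

View pics/g4.png

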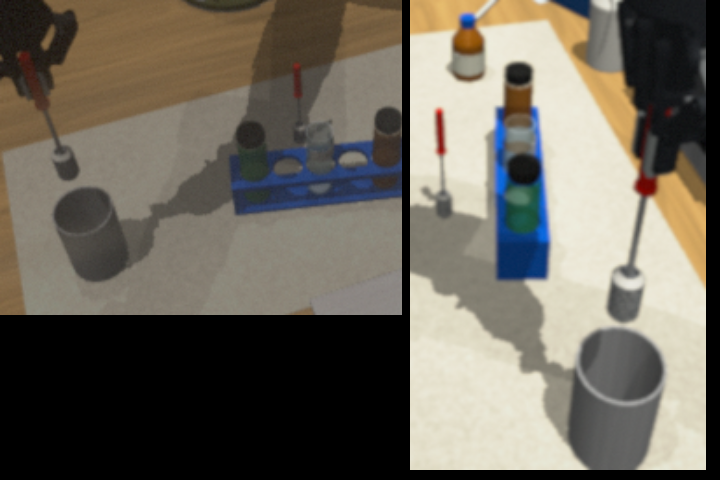

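The brush hangs above the jar, head tip at scene (108,232) and side (321,302). The open tube is still in the rack. I check the tip against the jar's centre.

Run:
```python
from h import *
s,d=bot.camera("scene"),bot.camera("side")
print("tip",tri((s,d),((107.7,230.5),(320.9,301))))
print("handle bot",tri((s,d),((70+42/1.75,130+107/1.75),(205+236/1.85,130+193/1.85))))
print("jar",plane(s,(119.4,251.4),.12).round(4),plane(d,(318,327.3),.12).round(4),tri((s,d),((119.4,251.4),(318,327.3))))
# overlay predictions of rim
import math
o=[]
for c,n in((s,"s"),(d,"d")):
    for X in((.542,-.347),(.549,-.347)):
        P=proj(c,[[X[0]+.04*math.cos(a),X[1]+.04*math.sin(a),.12] for a in np.linspace(0,6.28,60)])
        print(n,X,P.min(0).round(1),P.max(0).round(1))
```

```text
tip (array([ 0.5383, -0.3534,  0.1904]), [np.float64(0.0009), np.float64(0.0009)])
handle bot (array([ 0.5399, -0.3501,  0.3232]), [np.float64(0.0007), np.float64(0.0007)])
jar [ 0.5505 -0.3455  0.12  ] [ 0.5419 -0.3508  0.12  ] (array([ 0.5446, -0.3462,  0.1123]), [np.float64(0.0001), np.float64(0.0001)])
s (0.542, -0.347) [100.6 234.7] [135.6 263.4]
s (0.549, -0.347) [101.1 236.9] [136.1 265.9]
d (0.542, -0.347) [292.5 304.8] [342.2 348. ]
d (0.549, -0.347) [296.6 304. ] [346.2 347.1]
```

```bash
python3 -m creep '{"offset":[[0.02,0.015,0],[0.02,0.015,-0.08],[0.02,0.015,-0.16],[0.02,0.015,-0.24],[0.02,0.015,-0.32],[0.02,0.015,-0.4],[0.02,0.015,-0.48],[0.02,0.015,-0.54],[0.02,0.015,-0.58],[0.02,0.015,-0.6],[0.02,0.015,-0.6],[0.02,0.015,-0.6]],"angular":[[0,0,0],[0,0,0],[0,0,0],[0,0,0],[0,0,0],[0,0,0],[0,0,0],[0,0,0],[0,0,0],[0,0,0],[0,0,0],[0,0,0]],"jaw":[-1,-1,-1,-1,-1,-1,-1,-1,-1,-1,-1,-1]}'
python3 -m creep '{"offset":[[0,0,-0.01],[0,0,-0.017],[0,0,-0.017],[0,0,-0.017]],"angular":[[0,0,0],[0,0,0],[0,0,0],[0,0,0]],"jaw":[-1,-1,-1,-1]}'
```

```text
time: 9.45
tcp_pos: [0.5481, -0.3424, 0.1697]
tcp_rot: [180.0, -0.0, 0.0]
force: [0.6, -0.7, -0.5]
opening: 0.0127
grasp_force: 59.1
time: 9.78
tcp_pos: [0.5485, -0.3431, 0.1656]
tcp_rot: [179.9, -0.2, -0.0]
force: [-0.7, -0.0, 5.3]
opening: 0.0121
grasp_force: 59.5
```

The head is on the jar's floor (+5 N). I release it and rise.

```bash
python3 -m creep '{"offset":[[0,0,0],[0,0,0],[0,0,0],[0,0,0],[0,0,0],[0,0,0.08],[0,0,0.18],[0,0,0.28],[0,0,0.38],[0,0,0.48],[0,0,0.58],[0,0,0.58]],"angular":[[0,0,0],[0,0,0],[0,0,0],[0,0,0],[0,0,0],[0,0,0],[0,0,0],[0,0,0],[0,0,0],[0,0,0],[0,0,0],[0,0,0]],"jaw":[0.3,1,1,1,1,1,1,1,1,1,1,1]}'
python3 - <<'E'
from h import *
s,d=bot.camera("scene"),bot.camera("side")
a=cv2.resize(s["frame"][130:310,70:300],None,fx=1.75,fy=1.75);b=cv2.resize(d["frame"][130:384,205:365],None,fx=1.85,fy=1.85)
o=np.zeros((480,720,3),np.uint8);o[:a.shape[0],:a.shape[1]]=a;o[:b.shape[0],410:410+b.shape[1]]=b
cv2.imwrite("pics/g5.png",o[:,:,::-1]); print(bot.observe()["joint_pos"].round(1))
E
```

```text
time: 10.78
tcp_pos: [0.5492, -0.3435, 0.3446]
tcp_rot: [179.7, -0.4, -0.0]
force: [-0.1, 0.9, 0.6]
opening: 0.0855
grasp_force: 0.0
[-32.   22.5  17.6  84.9   0.  148. ]
```

View pics/g5.png

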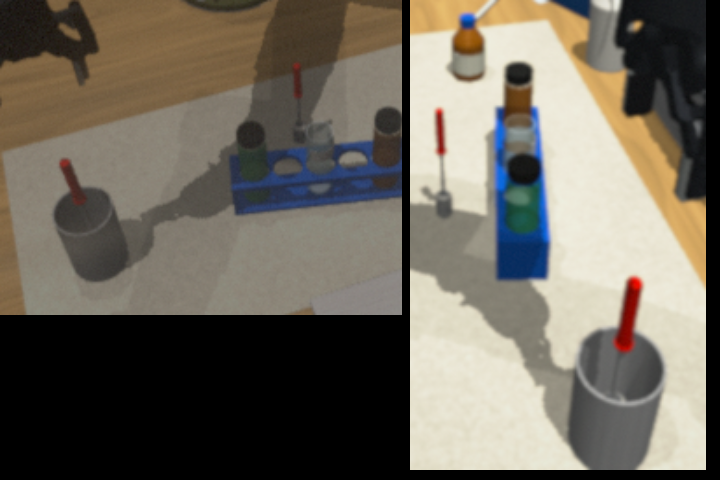

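The brush stands in the upright jar. Next is the tube. I'll grip it from the side, near-horizontal and heading about -45°, so that the gripper misses the small brush and the bore stays visible. I turn the tool in stages up high.

```bash
python3 -m creep '{"offset":[[-0.025,0.07,0],[-0.05,0.14,0],[-0.075,0.21,0],[-0.1,0.28,0],[-0.125,0.35,0],[-0.15,0.42,0],[-0.18,0.49,0],[-0.2,0.56,0],[-0.225,0.63,0],[-0.25,0.7,0],[-0.275,0.77,0],[-0.3,0.84,0]],"angular":[[0,0,0.03],[0,0,0.07],[0,0,0.1],[0,0,0.14],[0,0,0.18],[0,0,0.22],[0,0,0.26],[0,0,0.3],[0,0,0.34],[0,0,0.38],[0,0,0.42],[0,0,0.45]],"jaw":[1,1,1,1,1,1,1,1,1,1,1,1]}'
python3 -m creep '{"offset":[[0,0.07,0],[0,0.14,0],[0,0.21,0],[0,0.28,0],[0,0.35,0],[0,0.42,0],[0,0.49,0],[0,0.54,0],[0,0.54,0],[0,0.54,0],[0,0.54,0],[0,0.54,0]],"angular":[[0,0,0.03],[0,0,0.06],[0,0,0.1],[0,0,0.14],[0,0,0.17],[0,0,0.21],[0,0,0.25],[0,0,0.28],[0,0,0.3],[0,0,0.3],[0,0,0.3],[0,0,0.3]],"jaw":[1,1,1,1,1,1,1,1,0.4,0.4,0.4,0.4]}'
python3 -c "
from station import bot;print(bot.observe()['joint_pos'].round(1))"
```

```text
time: 11.88
tcp_pos: [0.4562, -0.0893, 0.3361]
tcp_rot: [-179.8, -0.0, 81.3]
force: [0.2, 0.5, 0.7]
opening: 0.0854
grasp_force: 0.0
time: 12.88
tcp_pos: [0.4571, 0.0712, 0.337]
tcp_rot: [-179.9, -0.0, 134.9]
force: [-0.2, -0.3, 0.2]
opening: 0.0595
grasp_force: 0.0
[ 8.9  1.8 -8.5 79.8 -0.  54. ]
```

```bash
python3 -m creep '{"offset":[[0,0,0],[0,0,0],[0,0,0],[0,0,0],[0,0,0],[0,0,0],[0,0,0],[0,0,0],[0,0,0],[0,0,0],[0,0,0],[0,0,0]],"angular":[[-0.026,-0.026,0],[-0.052,-0.052,0],[-0.078,-0.078,0],[-0.104,-0.104,0],[-0.13,-0.13,0],[-0.156,-0.156,0],[-0.182,-0.182,0],[-0.208,-0.208,0],[-0.234,-0.234,0],[-0.255,-0.255,0],[-0.255,-0.255,0],[-0.255,-0.255,0]],"jaw":[0.4,0.4,0.4,0.4,0.4,0.4,0.4,0.4,0.4,0.4,0.4,0.4]}'
python3 - <<'E'
from station import bot
from scipy.spatial.transform import Rotation as R
o=bot.observe();print(o['joint_pos'].round(1)); M=R.from_euler('xyz',o['tcp_rot'],degrees=True).as_matrix();print(M.round(3),o['tcp_pos'])
E
```

```text
time: 13.88
tcp_pos: [0.4572, 0.0716, 0.3365]
tcp_rot: [-179.5, 64.8, 135.4]
force: [0.1, 0.0, 0.5]
opening: 0.0597
grasp_force: 0.0
[ 49.1  -0.7 -36.5  63.  -64.5  99.5]
[[-0.303  0.707  0.639]
 [ 0.299  0.707 -0.641]
 [-0.905 -0.003 -0.426]] [0.45715083 0.07159051 0.33645769]
```

```bash
python3 -m creep '{"offset":[[0,-0.01,-0.08],[0,-0.01,-0.16],[0,-0.01,-0.24],[0,-0.01,-0.32],[0,-0.01,-0.4],[0,-0.01,-0.48],[0,-0.01,-0.54],[0,-0.01,-0.588],[0,-0.01,-0.588],[0,-0.01,-0.588]],"angular":[[0,0,0],[0,0,0],[0,0,0],[0,0,0],[0,0,0],[0,0,0],[0,0,0],[0,0,0],[0,0,0],[0,0,0]],"jaw":[0.4,0.4,0.4,0.4,0.4,0.4,0.4,0.4,0.4,0.4]}'
python3 - <<'E'
from h import *
print(bot.observe()['joint_pos'].round(1))
s,d,w=bot.camera("scene"),bot.camera("side"),bot.camera("wrist")
a=cv2.resize(s["frame"][130:260,185:325],None,fx=2.2,fy=2.2);b=cv2.resize(d["frame"][110:290,175:305],None,fx=1.7,fy=1.7)
o=np.zeros((590,560,3),np.uint8);o[:a.shape[0],:a.shape[1]]=a;o[:b.shape[0],320:320+b.shape[1]]=b
w=cv2.resize(w["frame"],(368,276));o[310:586,:368]=w
cv2.imwrite("pics/g6.png",o[:,:,::-1])
E
```

```text
time: 14.72
tcp_pos: [0.4584, 0.0684, 0.1622]
tcp_rot: [179.8, 64.8, 134.7]
force: [0.2, 0.4, 1.2]
opening: 0.0599
grasp_force: 0.0
[ 48.6  13.5 -49.1  35.3 -64.6  98.8]
```

View pics/g6.png

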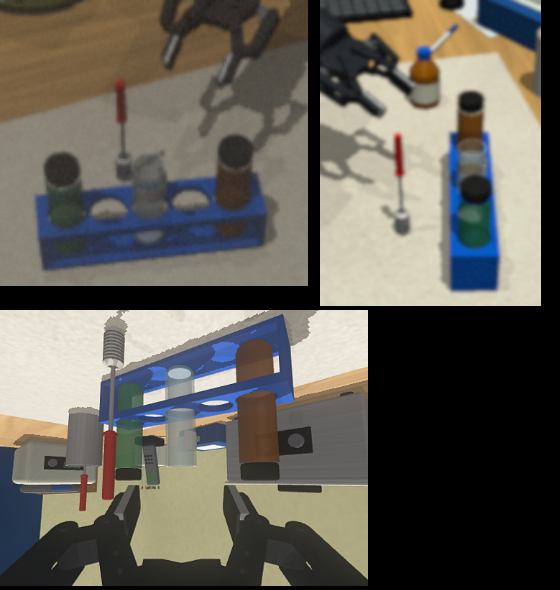

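In the wrist view the clear tube (column 180) is centred between the pads (about 182). The small brush is outside the fingers on the left, and the amber tube is clear on the right. I advance along the tool axis.

```bash
python3 -m creep '{"offset":[[0.045,-0.045,-0.03],[0.09,-0.09,-0.06],[0.135,-0.135,-0.089],[0.18,-0.18,-0.118],[0.225,-0.225,-0.148],[0.27,-0.27,-0.177],[0.3,-0.3,-0.197],[0.321,-0.32,-0.21],[0.321,-0.32,-0.21],[0.321,-0.32,-0.21]],"angular":[[0,0,0],[0,0,0],[0,0,0],[0,0,0],[0,0,0],[0,0,0],[0,0,0],[0,0,0],[0,0,0],[0,0,0]],"jaw":[0.4,0.4,0.4,0.4,0.4,0.4,0.4,0.4,0.4,0.4]}'
python3 - <<'E'
from h import *
s,d,w=bot.camera("scene"),bot.camera("side"),bot.camera("wrist")
a=cv2.resize(s["frame"][130:260,185:325],None,fx=2.2,fy=2.2);b=cv2.resize(d["frame"][110:290,175:305],None,fx=1.7,fy=1.7)
o=np.zeros((590,560,3),np.uint8);o[:a.shape[0],:a.shape[1]]=a;o[:b.shape[0],320:320+b.shape[1]]=b
w=cv2.resize(w["frame"],(368,276));o[310:586,:368]=w
cv2.imwrite("pics/g7.png",o[:,:,::-1])
E
```

```text
time: 15.7
tcp_pos: [0.5596, -0.0192, 0.101]
tcp_rot: [-179.3, 64.7, 134.8]
force: [0.4, 0.1, 0.6]
opening: 0.0595
grasp_force: 0.1
```

View pics/g7.png

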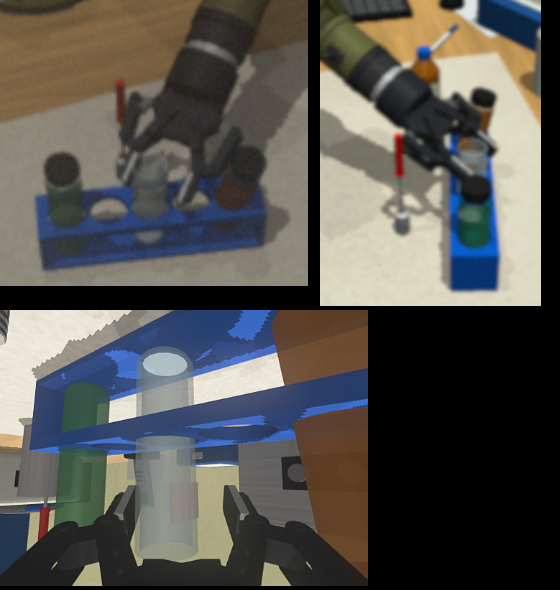

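The picture shows the amber tube being tilted at scene crop (248,165), where it was upright at (236,150). So a knuckle is touching it. The TCP is also off target. I check the joint state before backing off.

```bash
python3 - <<'E'
from h import *
o=bot.observe()
for k in("joint_pos","qvel","joint_efforts","tcp_pos","force","torque"):print(k,o[k].round(3))
E
python3 -m creep '{"offset":[[0,0,0]],"angular":[[0,0,0]],"jaw":[0.4]}'
```

```text
joint_pos [ 29.194  19.476 -58.685 -16.737 -60.845  57.697]
qvel [ 0.364  0.17  -0.134 -0.412 -0.137 -0.132]
joint_efforts [-1.0300e-01 -3.8048e+01  1.6808e+01 -3.9480e+00 -3.0540e+00  1.3000e-02]
tcp_pos [ 0.559 -0.018  0.101]
force [ 0.124 -1.182 -0.202]
torque [ 0.595  0.582 -0.056]
time: 15.93
tcp_pos: [0.5594, -0.0184, 0.101]
tcp_rot: [-179.3, 64.7, 135.0]
force: [-0.7, -0.5, 0.7]
opening: 0.0595
grasp_force: 0.2
```

Joint 3 is at its limit (-58.7 of -58.76). The pose was out of reach and the tool ended up about 10 mm towards the amber tube. I back straight out, then use a steeper pose (tilt 45°, heading -32°).

```bash
python3 -m creep '{"offset":[[-0.045,0.045,0.03],[-0.09,0.09,0.06],[-0.135,0.135,0.089],[-0.18,0.18,0.118],[-0.225,0.225,0.148],[-0.27,0.27,0.177],[-0.33,0.33,0.3],[-0.33,0.33,0.4],[-0.33,0.33,0.4],[-0.33,0.33,0.4]],"angular":[[0,0,0],[0,0,0],[0,0,0],[0,0,0],[0,0,0],[0,0,0],[0,0,0],[0,0,0],[0,0,0],[0,0,0]],"jaw":[0.4,0.4,0.4,0.4,0.4,0.4,0.4,0.4,0.4,0.4]}'
cat > tgt.py <<'E'
from h import *
from scipy.spatial.transform import Rotation as Ro
def Rt(h,t):
    h,t=np.radians([h,t]);a=np.array([np.cos(t)*np.cos(h),np.cos(t)*np.sin(h),-np.sin(t)]);y=np.array([-np.sin(h),np.cos(h),0])
    return np.c_[np.cross(y,a),y,a]
def go(h,t,g,back):
    o=bot.observe();R0=Ro.from_euler('xyz',o['tcp_rot'],degrees=True).as_matrix();R=Rt(h,t)
    T=np.array(g)+R[:,2]*(.019-back)
    print("T",T.round(4),"off",((T-o['tcp_pos'])/.3).round(3),"ang",(Ro.from_matrix(R@R0.T).as_rotvec()/np.pi).round(4),"axis/.3",(R[:,2]/.3).round(3))
E
python3 - <<'E'
from tgt import *
go(-32,45,(.5415,-.016,.118),.13)
c=[bot.camera("scene"),bot.camera("side")]
b=np.zeros((420,640,3),np.uint8)
x=cv2.resize(c[0]["frame"][140:260,185:325],None,fx=2.2,fy=2.2);b[:x.shape[0],:x.shape[1]]=x
x=cv2.resize(c[1]["frame"][110:290,175:305],None,fx=2.2,fy=2.2);b[:x.shape[0],320:320+x.shape[1]]=x
cv2.imwrite("pics/g8.png",b[:,:,::-1])
E
```

```text
time: 16.77
tcp_pos: [0.4611, 0.0821, 0.2222]
tcp_rot: [-179.8, 64.6, 134.6]
force: [-1.2, -0.2, 0.1]
opening: 0.0599
grasp_force: 0.0
T [0.4749 0.0256 0.1965] off [ 0.046 -0.188 -0.086] ang [0.0689 0.0849 0.0748] axis/.3 [ 1.999 -1.249 -2.357]
```

View pics/g8.png

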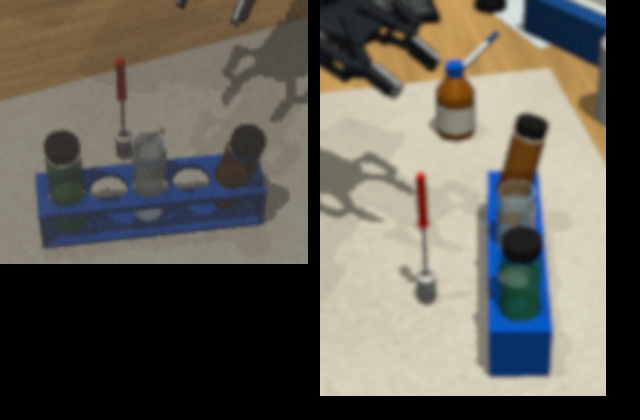

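The amber tube stayed leaning, with its stopper at scene crop (248,135) and side crop (531,122), so it has to be set upright again. I measure the lean.

Run:
```python
from tgt import *
c=[bot.camera("scene"),bot.camera("side")]
print("orig",tri(c,((291.9,199),(264.1,169.7))))
print("now",tri(c,((298.2,200.3),(270.9,165.5))))
from scipy.optimize import least_squares
# silhouette points of stopper: dark mask centroid
for n,k,bx in(("s",c[0],(283,190,312,225)),("d",c[1],(258,155,285,180))):
    g=k["frame"][bx[1]:bx[3],bx[0]:bx[2]].max(2); m=(g<60).astype(np.uint8)
    nn,l,st,ce=cv2.connectedComponentsWithStats(m); i=1+st[1:,4].argmax(); print(n,st[i],(ce[i]+bx[:2]).round(1))
row=np.array([-np.sin(np.radians(-13.2)),np.cos(np.radians(-13.2))]);print("hole amber",np.array([.5425,-.016])+.096*row,"green",np.array([.5425,-.016])-.096*row)
v=cv2.resize(c[0]["frame"][175:250,265:325],None,fx=6,fy=6,interpolation=2);w=cv2.resize(c[1]["frame"][145:225,235:295],None,fx=6,fy=6,interpolation=2)
o=np.zeros((480,740,3),np.uint8);o[:v.shape[0],:360]=v;o[:,370:730]=w
cv2.imwrite("pics/g9.png",o[:,:,::-1])
```

```text
orig (array([0.563 , 0.0778, 0.1452]), [np.float64(0.0), np.float64(0.0)])
now (array([0.5803, 0.0855, 0.1526]), [np.float64(0.0026), np.float64(0.0026)])
s [  2   7  20  28 287] [296.3 209.1]
d [  7   8  13  10 105] [270.7 167.5]
hole amber [0.56442168 0.07746357] green [ 0.52057832 -0.10946357]
```

View pics/g9.png

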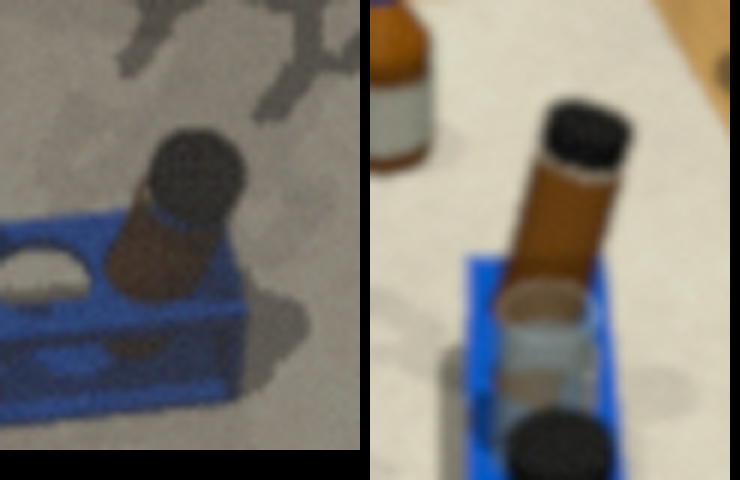

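The amber tube leans about 12° towards heading ~25°, with its top at (0.580,0.086) instead of (0.5635,0.0776). I'll square it by closing vertical pads around it at its hole centre, without lifting it, along the lean and then across it. I've now viewed more pictures than allowed, so from here I work from numbers only.

Run:
```python
from tgt import *
o=bot.observe();R0=Ro.from_euler('xyz',o['tcp_rot'],degrees=True);R=Ro.from_euler('xyz',[180,0,115],degrees=True)
print((R*R0.inv()).as_rotvec()/np.pi, (np.array([.5735,.082,.27])-o['tcp_pos'])/.3)
```

```text
[ 0.29803686  0.20320379 -0.09651585] [0.37871312 0.00875962 0.16843402]
```

```bash
python3 -m creep '{"offset":[[0.03,0,0.05],[0.06,0,0.1],[0.09,0,0.15],[0.12,0,0.17],[0.16,0,0.17],[0.2,0,0.17],[0.24,0,0.17],[0.28,0.01,0.17],[0.32,0.01,0.17],[0.38,0.01,0.17],[0.38,0.01,0.17],[0.38,0.01,0.17]],"angular":[[0.03,0.02,-0.01],[0.06,0.041,-0.019],[0.089,0.061,-0.029],[0.119,0.081,-0.038],[0.149,0.102,-0.048],[0.179,0.122,-0.058],[0.209,0.142,-0.068],[0.238,0.163,-0.077],[0.268,0.183,-0.087],[0.298,0.203,-0.0965],[0.298,0.203,-0.0965],[0.298,0.203,-0.0965]],"jaw":[1,1,1,1,1,1,1,1,1,1,1,1]}'
python3 -c "
from station import bot;o=bot.observe();print(o['joint_pos'].round(1),o['tcp_pos'].round(4),o['tcp_rot'].round(1))"
```

```text
time: 17.97
tcp_pos: [0.5753, 0.0805, 0.2683]
tcp_rot: [-179.8, 0.0, 114.7]
force: [-0.5, 0.0, -1.0]
opening: 0.0853
grasp_force: 0.0
[ 8.  15.4 -1.4 73.4 -0.1 73.3] [0.5753 0.0805 0.2683] [-179.8    0.   114.7]
```

```bash
python3 -m creep '{"offset":[[0,0,-0.1],[0,0,-0.2],[0,0,-0.3],[0,0,-0.4],[0,0,-0.5],[0,0,-0.567],[0,0,-0.567],[-0.02,-0.009,-0.567],[-0.035,-0.013,-0.567],[-0.035,-0.013,-0.567]],"angular":[[0,0,0],[0,0,0],[0,0,0],[0,0,0],[0,0,0],[0,0,0],[0,0,0],[0,0,0],[0,0,0],[0,0,0]],"jaw":[1,1,1,1,1,1,1,1,1,1]}'
python3 -m creep '{"offset":[[0,0,0],[0,0,0],[0,0,0],[0,0,0],[0,0,0],[0,0,0],[0,0,0],[0,0,0],[0,0,0],[0,0,0]],"angular":[[0,0,0],[0,0,0],[0,0,0],[0,0,0],[0,0,0],[0,0,0],[0,0,0],[0,0,0],[0,0,0],[0,0,0]],"jaw":[0.6,0.4,0.2,0.1,0,-0.05,-0.1,-1,-1,-1]}'
```

```text
time: 18.8
tcp_pos: [0.5636, 0.0791, 0.1031]
tcp_rot: [179.8, 0.1, 115.0]
force: [-0.7, 0.2, 0.1]
opening: 0.0854
grasp_force: 0.0
time: 19.63
tcp_pos: [0.5638, 0.079, 0.1018]
tcp_rot: [179.9, 0.0, 114.9]
force: [-1.8, 0.6, 6.0]
opening: 0.0389
grasp_force: 58.8
```

```bash
python3 -m creep '{"offset":[[0,0,0],[0,0,0],[0,0,0],[0,0,0]],"angular":[[0,0,0],[0,0,0],[0,0,0],[0,0,0]],"jaw":[0.2,0.6,1,1]}'
python3 -m creep '{"offset":[[0,0,0],[0,0,0],[0,0,0],[0,0,0],[0,0,0],[0,0,0],[0,0,0],[0,0,0],[0,0,0],[0,0,0],[0,0,0],[0,0,0]],"angular":[[0,0,0.038],[0,0,0.076],[0,0,0.114],[0,0,0.152],[0,0,0.19],[0,0,0.228],[0,0,0.266],[0,0,0.304],[0,0,0.342],[0,0,0.38],[0,0,0.418],[0,0,0.456]],"jaw":[1,1,1,1,1,1,1,1,1,1,1,1]}'
python3 -m creep '{"offset":[[0,0,0],[0,0,0],[0,0,0],[0,0,0],[0,0,0],[0,0,0],[0,0,0],[0,0,0],[0,0,0],[0,0,0],[0,0,0]],"angular":[[0,0,0.03],[0,0,0.03],[0,0,0.03],[0,0,0.03],[0,0,0.03],[0,0,0.03],[0,0,0.03],[0,0,0.03],[0,0,0.03],[0,0,0.03],[0,0,0.03]],"jaw":[1,0.6,0.4,0.2,0.1,0,-0.05,-0.1,-1,-1,-1]}'
python3 -m creep '{"offset":[[0,0,0],[0,0,0],[0,0,0],[0,0,0],[0,0,0.1],[0,0,0.2],[0,0,0.3],[0,0,0.4],[0,0,0.5],[0,0,0.6],[0,0,0.6]],"angular":[[0,0,0],[0,0,0],[0,0,0],[0,0,0],[0,0,0],[0,0,0],[0,0,0],[0,0,0],[0,0,0],[0,0,0],[0,0,0]],"jaw":[0,0.4,1,1,1,1,1,1,1,1,1]}'
```

```text
time: 19.97
tcp_pos: [0.5635, 0.079, 0.1009]
tcp_rot: [180.0, 0.0, 114.9]
force: [0.2, 0.1, -0.3]
opening: 0.0841
grasp_force: 0.0
time: 20.97
tcp_pos: [0.5636, 0.0791, 0.101]
tcp_rot: [179.9, 0.0, -162.6]
force: [-0.5, 0.5, 0.0]
opening: 0.0859
grasp_force: 0.0
time: 21.88
tcp_pos: [0.5637, 0.0796, 0.1015]
tcp_rot: [179.9, 0.1, -157.6]
force: [-1.0, 2.4, 3.9]
opening: 0.0386
grasp_force: 59.8
time: 22.8
tcp_pos: [0.5667, 0.0793, 0.2877]
tcp_rot: [-179.9, 0.6, -157.6]
force: [1.0, -1.1, 0.8]
opening: 0.0853
grasp_force: 0.0
```

I fit a small kinematic model to the recorded poses to choose a reachable grasp pose, and check the amber tube numerically against the first pictures.

```bash
cat > kin.py <<'E'
from tgt import *
from scipy.optimize import least_squares
D=[([-67.3235,17.998,-2.749,69.339,0],(.23111,-.55314,.23054)),([-32,22.5,17.6,84.9,0],(.5492,-.3435,.3446)),([8.9,1.8,-8.5,79.8,0],(.4571,.0712,.337)),([8,15.4,-1.4,73.4,-.1],(.5753,.0805,.2683)),([49.1,-.7,-36.5,63,-64.5],(.4572,.0716,.3365)),([48.6,13.5,-49.1,35.3,-64.6],(.4584,.0684,.1622)),([29.194,19.476,-58.685,-16.737,-60.845],(.559,-.018,.101))]
o=bot.observe();D.append((o['joint_pos'][:5],o['tcp_pos']))
def rot(ax,d):return Ro.from_euler(ax,d,degrees=True).as_matrix()
def fk(v,j):
    r0,z0,L1,c1,L2,c2,L3,L4=v
    e=lambda f:np.array([np.cos(np.radians(f)),0,-np.sin(np.radians(f))])
    p=j[1]-j[2]+j[3]
    w=np.array([r0,0,z0])+L1*e(j[1]+c1)+L2*e(j[1]-j[2]+c2)+L3*e(p)
    W=rot('z',j[0])@rot('y',p)@rot('z',j[4])
    return rot('z',j[0])@w+L4*W[:,0],W
f=least_squares(lambda v:np.concatenate([fk(v,j)[0]-x for j,x in D]+[(v[:1]-0)*1e-3]),[0,.3,.35,-90,.3,0,.1,.15])
V=f.x
LO=np.array([-152.7,-39.4,-58.7,-118.9,-81.5]);HI=np.array([152.7,99.3,71.6,123.6,83.1])
def ik(T,a,j0=(30,15,-40,40,-50)):
    g=least_squares(lambda j:np.concatenate([(fk(V,j)[0]-T)*1000,(fk(V,j)[1][:,0]-a)*300]),j0,bounds=(LO,HI));return g.x.round(1),round(np.sqrt(2*g.cost),2)
if __name__=="__main__":
    print(V.round(3),np.abs(f.fun).max())
    for h,t in((-32,45),(-30,40),(-35,40),(-28,50),(-13,60)):
        R=Rt(h,t);a=R[:,2];G=np.array([.5425,-.016,.118])
        print(h,t,ik(G+a*.019,a),ik(G-a*.11,a))
    for hd in(-20,10,13,-30): print("final",hd,ik(np.array([.55,-.05,.36]),Rt(hd,0)[:,2],(0,10,0,-10,-20)))
E
python3 kin.py
python3 - <<'E'
from h import *
for n,bx in(("scene",(280,185,312,225)),("side",(255,155,285,185))):
    k=bot.camera(n)["frame"];q=cv2.imread(f"pics/{n}0.png")[:,:,::-1]
    for f in(q,k):
        m=(f[bx[1]:bx[3],bx[0]:bx[2]].max(2)<60).astype(np.uint8);nn,l,st,ce=cv2.connectedComponentsWithStats(m);i=1+st[1:,4].argmax();print(n,st[i],(ce[i]+bx[:2]).round(1))
    print(np.abs(q.astype(int)-k)[bx[1]:bx[3],bx[0]:bx[2]].mean())
E
```

```text
[ 5.0000e-03  2.8200e-01  5.2200e-01 -9.0722e+01  4.4900e-01 -9.8560e+00
  1.3300e-01  3.3100e-01] 0.0025551198932613484
-32 45 (array([ 16. ,   2.7, -58.7,  -4.4, -31.8]), np.float64(3.82)) (array([ 28.2, -13.5, -55.6,  21.5, -37.9]), np.float64(0.0))
-30 40 (array([ 18. ,   4.1, -58.7,  -6.8, -35.4]), np.float64(23.21)) (array([ 31.8, -13.2, -58.7,  17.3, -42.5]), np.float64(9.87))
-35 40 (array([ 19.6,   5.5, -58.7,  -6.6, -39. ]), np.float64(10.7)) (array([ 33.8,  -9.7, -56.9,  19.5, -45.6]), np.float64(0.0))
-28 50 (array([ 12.1,   0.6, -57.6,  -0.9, -24.4]), np.float64(0.0)) (array([ 21.8, -16. , -53.7,  23.9, -29.4]), np.float64(0.0))
-13 60 (array([  2.8,  -0.6, -52.4,   9.2,  -7.8]), np.float64(0.0)) (array([  5.9, -16.8, -48. ,  30.1,  -9.3]), np.float64(0.0))
final -20 (array([ 23.4, -21.3, -58.7, -11. , -49.9]), np.float64(114.42))
final 10 (array([-34.2, -20.8, -58.7, -11.3,  50.7]), np.float64(113.56))
final 13 (array([-36.9, -17.7, -58.7, -12.9,  56.9]), np.float64(106.46))
final -30 (array([ 30.2, -11.5, -58.7, -16.2, -67. ]), np.float64(88.18))
scene [  5   7  14  15 169] [291.5 198.7]
scene [  5   8  14  15 169] [291.4 199.5]
5.618489583333333
side [ 2 10  6 11 49] [259.7 169.9]
side [  4  10  13  11 123] [264.6 169.7]
19.12925925925926
```

Run:
```python
from kin import *
for h in(-28,-32,-36,-38,-40):
  for gz in(.110,.12):
    for t in range(30,56,2):
        a=Rt(h,t)[:,2];j,r=ik(np.array([.5425,-.016,gz])+a*.019,a)
        if r<.5 and j[2]>-58: print(h,gz,t,j);break
for T in((.74,-.05,.36),(.72,-.1,.33),(.7,-.2,.33)):
  for hd in(-10,10,-60,15): print("final",T,hd,ik(np.array(T),Rt(hd,0)[:,2],(0,10,0,-10,-20)))
```

```text
-28 0.11 52 [ 11.2   1.6 -56.5   0.8 -22.9]
-28 0.12 50 [ 12.1   0.4 -57.5  -0.5 -24.4]
-32 0.11 48 [ 14.5   3.  -57.9  -2.7 -29. ]
-32 0.12 48 [ 14.5   1.7 -57.3  -0.8 -29. ]
-36 0.11 46 [ 16.9   4.7 -57.2  -2.1 -33.6]
-36 0.12 46 [ 16.9   3.4 -56.6  -0.2 -33.6]
-38 0.11 44 [ 18.5   5.9 -57.3  -3.  -36.8]
-38 0.12 44 [ 18.5   4.6 -56.7  -1.1 -36.8]
-40 0.11 42 [ 20.    7.2 -57.2  -3.5 -40.1]
-40 0.12 40 [ 20.9   6.6 -57.8  -4.5 -42. ]
final (0.74, -0.05, 0.36) -10 (array([  2.4,   9.3, -58.7, -62.6, -14.2]), np.float64(46.86))
final (0.74, -0.05, 0.36) 10 (array([-16.3,  13.2, -58.7, -68.3,  28.9]), np.float64(34.38))
final (0.74, -0.05, 0.36) -60 (array([ 22.2,  28.8, -39.6, -68.4, -81.5]), np.float64(3.89))
final (0.74, -0.05, 0.36) 15 (array([-19.2,  15.9, -58.7, -72.4,  36.3]), np.float64(22.66))
final (0.72, -0.1, 0.33) -10 (array([ -5.3,   8.8, -58.7, -59. ,  -5.8]), np.float64(69.76))
final (0.72, -0.1, 0.33) 10 (array([-24.4,  18.8, -58.7, -73.8,  38.5]), np.float64(41.84))
final (0.72, -0.1, 0.33) -60 (array([ 18.6,  30.2, -44.5, -74.7, -78.6]), np.float64(0.0))
final (0.72, -0.1, 0.33) 15 (array([-26.5,  21.5, -58.7, -78.2,  44.6]), np.float64(27.31))
final (0.7, -0.2, 0.33) -10 (array([-23.1,  10.7, -58.7, -61.6,  15.8]), np.float64(65.82))
final (0.7, -0.2, 0.33) 10 (array([-35.5,  22.9, -58.7, -80.4,  47.5]), np.float64(17.05))
final (0.7, -0.2, 0.33) -60 (array([  9.2,  27.8, -50.3, -78.1, -69.2]), np.float64(0.0))
final (0.7, -0.2, 0.33) 15 (array([-36.9,  24.4, -58.7, -83.1,  52. ]), np.float64(0.67))
```

```bash
cat > fin.py <<'E'
from kin import *
Rg=Rt(-36,46);G=np.array([.5425,-.016,.115])
def full(T,R,j0):
    def f(j):
        x,W=fk(V,j);y=np.cos(np.radians(j[5]))*W[:,1]+np.sin(np.radians(j[5]))*W[:,2]
        return np.concatenate([(x-T)*1000,(W[:,0]-R[:,2])*300,(y-R[:,1])*300])
    g=least_squares(f,j0,bounds=(np.r_[LO,-178],np.r_[HI,178]));return g.x,np.sqrt(2*g.cost)
def bore(j,T,R,Q):
    g=T-.019*R[:,2];u=Q[:,2];x,W=fk(V,j);p=j[1]-j[2]+j[3]
    e=lambda f:rot('z',j[0])@np.array([np.cos(np.radians(f)),0,-np.sin(np.radians(f))])
    J5=x-V[7]*W[:,0];J4=J5-V[6]*e(p);J3=J4-V[4]*e(j[1]-j[2]+V[5]);J2=J3-V[2]*e(j[1]+V[3])
    out=9
    for A,B in((g-.1*R[:,2],J5),(J5,J4),(J4,J3),(J3,J2)):
        for s in np.linspace(0,1,30):
            P=A+s*(B-A)-g;l=P@u
            if l>0: out=min(out,np.linalg.norm(P-l*u))
    return out
if __name__=="__main__":
    j0,r=full(G+.019*Rg[:,2],Rg,[17,4,-56,0,-33,60]);print("grasp",j0.round(1),r)
    res=[]
    for ph in range(-180,180,30):
      for ga in range(-180,180,30):
        Q=rot('z',ph)@rot('y',90)@rot('z',ga);R=Q@Rg
        for T in((.6,-.05,.4),(.7,-.05,.4),(.55,-.25,.4),(.6,.15,.4)):
            j,r=full(np.array(T),R,j0)
            if r<.5:
                m=min((j-np.r_[LO,-178]).min(),(np.r_[HI,178]-j).min());b=bore(j,np.array(T),R,Q)
                if m>4: res.append((round(b,3),round(m,1),ph,ga,T,j.round(0)))
    res.sort(key=lambda q:-q[0])
    for q in res[:12]:print(*q)
    print(len(res))
E
python3 fin.py
```

```text
grasp [ 16.9   4.  -56.9  -1.2 -33.6  43.5] 2.753971726297411e-13
0.069 15.5 -180 0 (0.6, 0.15, 0.4) [   2.  -20.  -43.   14.   22. -151.]
0.069 26.3 -180 30 (0.55, -0.25, 0.4) [-41. -12. -29.  38.  32. 152.]
0.069 17.4 -180 60 (0.55, -0.25, 0.4) [-27. -22. -41.  21.   4. 145.]
0.069 27.3 -150 0 (0.6, -0.05, 0.4) [-32.  12.  -8.  72.  56. 133.]
0.069 27.4 -150 0 (0.7, -0.05, 0.4) [-27.  20.   2.  68.  56. 141.]
0.069 22.4 -150 0 (0.55, -0.25, 0.4) [-50.  28.  14. 101.  51. 103.]
0.069 10.0 -150 0 (0.6, 0.15, 0.4) [-11.  -3. -25.  41.  51. 168.]
0.069 33.2 -150 30 (0.6, -0.05, 0.4) [-25.  -6. -23.  46.  39. 137.]
0.069 35.7 -150 30 (0.7, -0.05, 0.4) [-21.   3. -14.  42.  37. 142.]
0.069 37.2 -150 30 (0.55, -0.25, 0.4) [-48.   7.  -8.  68.  46. 108.]
0.069 14.9 -150 30 (0.6, 0.15, 0.4) [  1. -14. -31.  32.  24. 163.]
0.069 18.9 -150 60 (0.6, -0.05, 0.4) [-14. -21. -39.  23.  17. 133.]
96
```

Run:
```python
from fin import *
go(-36,46,(.5425,-.016,.215),.13)
Q=rot('z',-150)@rot('y',90)@rot('z',30);rv=Ro.from_matrix(Q).as_rotvec();print("Qrv",rv/np.pi,np.linalg.norm(rv)*57.3)
j,_=full(G+.019*Rg[:,2],Rg,[17,4,-56,0,-33,43])
T0=G+.019*Rg[:,2]
print("lifted")
for dz in(.1,.2,.25):
    j,r=full(T0+[0,0,dz],Rg,j);print(dz,j.round(0),round(r,2))
T1=T0+[0,0,.25];Tf=np.array([.6,-.05,.4])
for s in np.linspace(.1,1,10):
    R=Ro.from_rotvec(rv*s).as_matrix()@Rg;j,r=full(T1+s*(Tf-T1),R,j);print(round(s,1),j.round(0),round(r,2))
```

```text
T [0.4801 0.0293 0.2948] off [-0.282 -0.166  0.041] ang [-0.03   -0.2519 -0.308 ] axis/.3 [ 1.873 -1.361 -2.398]
Qrv [ 0.58202488  0.         -0.50404833] 138.60058665098643
lifted
0.1 [ 17.  -6. -49.  17. -34.  44.] 0.0
0.2 [ 17. -12. -40.  32. -34.  44.] 0.0
0.25 [ 17. -14. -34.  39. -34.  44.] 0.0
0.1 [ 13. -11. -28.  45. -27.  55.] 0.0
0.2 [  9.  -9. -24.  50. -20.  64.] 0.0
0.3 [  4.  -8. -20.  54. -13.  73.] 0.0
0.4 [ -1.  -6. -17.  56.  -5.  81.] 0.0
0.5 [ -6.  -5. -15.  58.   3.  89.] 0.0
0.6 [-10.  -4. -14.  58.  11.  97.] 0.0
0.7 [-15.  -4. -14.  58.  19. 106.] 0.0
0.8 [-19.  -4. -16.  56.  26. 115.] 0.0
0.9 [-22.  -5. -19.  52.  33. 125.] 0.0
1.0 [-25.  -6. -23.  46.  39. 137.] 0.0
```

```bash
python3 -m creep '{"offset":[[-0.03,-0.015,0.05],[-0.06,-0.03,0.1],[-0.09,-0.045,0.1],[-0.12,-0.06,0.1],[-0.15,-0.08,0.1],[-0.17,-0.1,0.1],[-0.2,-0.115,0.1],[-0.225,-0.13,0.08],[-0.25,-0.15,0.06],[-0.282,-0.166,0.04],[-0.282,-0.166,0.04],[-0.282,-0.166,0.04]],"angular":[[-0.003,-0.025,-0.031],[-0.006,-0.05,-0.062],[-0.009,-0.075,-0.092],[-0.012,-0.1,-0.123],[-0.015,-0.126,-0.154],[-0.018,-0.151,-0.185],[-0.021,-0.176,-0.216],[-0.024,-0.202,-0.246],[-0.027,-0.227,-0.277],[-0.03,-0.252,-0.308],[-0.03,-0.252,-0.308],[-0.03,-0.252,-0.308]],"jaw":[0.4,0.4,0.4,0.4,0.4,0.4,0.4,0.4,0.4,0.4,0.4,0.4]}'
python3 -m creep '{"offset":[[0,0,0],[0,0,0]],"angular":[[0,0,0],[0,0,0]],"jaw":[0.4,0.4]}'
python3 - <<'E'
from tgt import *
print(bot.observe()['joint_pos'].round(1))
go(-36,46,(.5425,-.016,.115),.13);go(-36,46,(.5425,-.016,.115),0)
# verify amber/green/open tube vs first pictures
for n,bs in(("scene",{"amber":(280,185,312,225),"green":(203,195,226,235)}),("side",{"amber":(255,155,285,185),"green":(255,210,280,245)})):
    k=bot.camera(n)["frame"];q=cv2.imread(f"pics/{n}0.png")[:,:,::-1]
    for m_,bx in bs.items():
        r=[]
        for f in(q,k):
            m=(f[bx[1]:bx[3],bx[0]:bx[2]].max(2)<60).astype(np.uint8);nn,l,st,ce=cv2.connectedComponentsWithStats(m);i=1+st[1:,4].argmax();r.append((ce[i]+bx[:2]).round(1).tolist()+[int(st[i,4])])
        print(n,m_,r)
E
```

```text
time: 23.9
tcp_pos: [0.4779, 0.0297, 0.2908]
tcp_rot: [-179.7, 43.7, 144.5]
force: [0.7, 0.7, 0.4]
opening: 0.06
grasp_force: 0.0
time: 24.07
tcp_pos: [0.4803, 0.0294, 0.2941]
tcp_rot: [179.9, 43.8, 144.0]
force: [0.2, -0.1, 0.7]
opening: 0.0597
grasp_force: 0.0
[ 29.  -15.7 -42.3  41.2 -38.8  57.1]
T [0.4801 0.0293 0.1948] off [-0.001 -0.    -0.331] ang [-0.0009 -0.0006 -0.0004] axis/.3 [ 1.873 -1.361 -2.398]
T [ 0.5532 -0.0238  0.1013] off [ 0.243 -0.177 -0.642] ang [-0.0009 -0.0006 -0.0004] axis/.3 [ 1.873 -1.361 -2.398]
scene amber [[291.5, 198.7, 169], [291.5, 199.7, 173]]
scene green [[212.7, 206.9, 181], [212.7, 207.0, 171]]
side amber [[259.7, 169.9, 49], [264.5, 169.8, 123]]
side green [[266.0, 221.3, 246], [266.0, 221.2, 238]]
```

Both stoppered tubes match the first pictures to within 1 px. I descend to the pre-grasp pose and advance along the tool axis.

```bash
python3 -m creep '{"offset":[[0,0,-0.08],[0,0,-0.16],[0,0,-0.24],[0,0,-0.331],[0,0,-0.331],[0,0,-0.331]],"angular":[[0,0,0],[0,0,0],[0,0,0],[0,0,0],[0,0,0],[0,0,0]],"jaw":[0.4,0.4,0.4,0.4,0.4,0.4]}'
python3 -m creep '{"offset":[[0.03,-0.022,-0.039],[0.06,-0.044,-0.078],[0.09,-0.066,-0.117],[0.12,-0.088,-0.155],[0.15,-0.11,-0.194],[0.18,-0.132,-0.233],[0.21,-0.154,-0.272],[0.243,-0.177,-0.311],[0.243,-0.177,-0.311],[0.243,-0.177,-0.311]],"angular":[[0,0,0],[0,0,0],[0,0,0],[0,0,0],[0,0,0],[0,0,0],[0,0,0],[0,0,0],[0,0,0],[0,0,0]],"jaw":[0.4,0.4,0.4,0.4,0.4,0.4,0.4,0.4,0.4,0.4]}'
python3 - <<'E'
from tgt import *
print(bot.observe()['joint_pos'].round(1));go(-36,46,(.5425,-.016,.115),0)
for n,bs in(("scene",{"amber":(280,185,312,225),"green":(203,195,226,235)}),("side",{"amber":(255,155,285,185),"green":(255,210,280,245)})):
    k=bot.camera(n)["frame"]
    for m_,bx in bs.items():
        m=(k[bx[1]:bx[3],bx[0]:bx[2]].max(2)<60).astype(np.uint8);nn,l,st,ce=cv2.connectedComponentsWithStats(m);i=1+st[1:,4].argmax();print(n,m_,(ce[i]+bx[:2]).round(1).tolist()+[int(st[i,4])])
E
```

```text
time: 24.67
tcp_pos: [0.4788, 0.0284, 0.1934]
tcp_rot: [-179.8, 43.8, 144.1]
force: [0.3, 0.4, 0.4]
opening: 0.0599
grasp_force: 0.0
time: 25.5
tcp_pos: [0.5534, -0.0242, 0.102]
tcp_rot: [179.9, 43.9, 143.9]
force: [0.1, 0.8, 0.8]
opening: 0.0595
grasp_force: 0.0
[ 16.7   4.  -56.9  -1.2 -33.5  43.5]
T [ 0.5532 -0.0238  0.1013] off [-0.001  0.001 -0.002] ang [-0.0007 -0.0002  0.0002] axis/.3 [ 1.873 -1.361 -2.398]
scene amber [291.1, 199.5, 194]
scene green [212.7, 206.9, 172]
side amber [261.7, 173.7, 300]
side green [264.8, 220.3, 277]
```

The pose was reached exactly and the amber stopper hasn't moved. I close on the tube.

```bash
python3 -m creep '{"offset":[[0,0,0],[0,0,0],[0,0,0],[0,0,0],[0,0,0],[0,0,0],[0,0,0]],"angular":[[0,0,0],[0,0,0],[0,0,0],[0,0,0],[0,0,0],[0,0,0],[0,0,0]],"jaw":[0.2,0.1,0,-1,-1,-1,-1]}'
python3 -m creep '{"offset":[[0,0,0.03],[0,0,0.06],[0,0,0.1],[0,0,0.14],[0,0,0.18]],"angular":[[0,0,0],[0,0,0],[0,0,0],[0,0,0],[0,0,0]],"jaw":[-1,-1,-1,-1,-1]}'
```

```text
time: 26.18
tcp_pos: [0.5526, -0.0237, 0.1015]
tcp_rot: [179.9, 43.9, 144.0]
force: [-3.2, 0.6, 5.7]
opening: 0.0383
grasp_force: 59.5
time: 26.6
tcp_pos: [0.5519, -0.0233, 0.1546]
tcp_rot: [179.9, 43.8, 144.0]
force: [1.6, 0.3, -3.3]
opening: 0.0385
grasp_force: 61.0
```

```bash
python3 -m creep '{"offset":[[0,0,0.06],[0,0,0.12],[0,0,0.18],[0,0,0.24],[0,0,0.3],[0,0,0.36],[0,0,0.42],[0,0,0.48],[0,0,0.54],[0,0,0.6],[0,0,0.65],[0,0,0.65]],"angular":[[0,0,0],[0,0,0],[0,0,0],[0,0,0],[0,0,0],[0,0,0],[0,0,0],[0,0,0],[0,0,0],[0,0,0],[0,0,0],[0,0,0]],"jaw":[-1,-1,-1,-1,-1,-1,-1,-1,-1,-1,-1,-1]}'
python3 - <<'E'
from tgt import *
for n,bs in(("scene",{"amber":(280,185,312,225),"green":(203,195,226,235)}),("side",{"amber":(255,155,285,185),"green":(255,210,280,245)})):
    k=bot.camera(n)["frame"]
    for m_,bx in bs.items():
        m=(k[bx[1]:bx[3],bx[0]:bx[2]].max(2)<60).astype(np.uint8);nn,l,st,ce=cv2.connectedComponentsWithStats(m);i=1+st[1:,4].argmax();print(n,m_,(ce[i]+bx[:2]).round(1).tolist()+[int(st[i,4])])
    cv2.imwrite(f"pics/{n}_lift.png",k[:,:,::-1])
o=bot.observe();print(o['tcp_pos'],o['force'],(np.array([.6,-.05,.4])-o['tcp_pos'])/.3)
E
```

```text
time: 27.6
tcp_pos: [0.5533, -0.0234, 0.353]
tcp_rot: [179.6, 44.0, 143.8]
force: [1.2, 0.1, -0.8]
opening: 0.0385
grasp_force: 61.4
scene amber [291.2, 207.6, 387]
scene green [212.6, 207.0, 171]
side amber [264.5, 169.8, 122]
side green [266.2, 221.1, 234]
[ 0.55188341 -0.02358586  0.34904041] [-0.23063615  0.10775922 -1.85504601] [ 0.16038864 -0.08804713  0.16986531]
```

```bash
python3 -m creep '{"offset":[[0.008,-0.005,0.04],[0.016,-0.009,0.08],[0.024,-0.014,0.1],[0.032,-0.018,0.12],[0.04,-0.023,0.14],[0.048,-0.027,0.15],[0.056,-0.03,0.16],[0.064,-0.036,0.17],[0.072,-0.04,0.17],[0.08,-0.045,0.17],[0.088,-0.05,0.17],[0.096,-0.054,0.17]],"angular":[[0.025,0,-0.021],[0.049,0,-0.042],[0.073,0,-0.063],[0.097,0,-0.084],[0.121,0,-0.105],[0.146,0,-0.126],[0.17,0,-0.147],[0.194,0,-0.168],[0.218,0,-0.189],[0.243,0,-0.21],[0.267,0,-0.231],[0.291,0,-0.252]],"jaw":[-1,-1,-1,-1,-1,-1,-1,-1,-1,-1,-1,-1]}'
python3 -m creep '{"offset":[[0.008,-0.005,0],[0.016,-0.009,0],[0.024,-0.014,0],[0.032,-0.018,0],[0.04,-0.023,0],[0.048,-0.027,0],[0.056,-0.03,0],[0.064,-0.036,0],[0.064,-0.036,0],[0.064,-0.036,0],[0.064,-0.036,0],[0.064,-0.036,0]],"angular":[[0.025,0,-0.021],[0.049,0,-0.042],[0.073,0,-0.063],[0.097,0,-0.084],[0.121,0,-0.105],[0.146,0,-0.126],[0.17,0,-0.147],[0.194,0,-0.168],[0.218,0,-0.189],[0.243,0,-0.21],[0.267,0,-0.231],[0.291,0,-0.252]],"jaw":[-1,-1,-1,-1,-1,-1,-1,-1,-1,-1,-1,-1]}'
python3 -m creep '{"offset":[[0,0,0],[0,0,0],[0,0,0],[0,0,0]],"angular":[[0,0,0],[0,0,0],[0,0,0],[0,0,0]],"jaw":[-1,-1,-1,-1]}'
python3 - <<'E'
from fin import *
o=bot.observe();print(o['joint_pos'].round(1))
R=Ro.from_euler('xyz',o['tcp_rot'],degrees=True).as_matrix();u=R@Rg.T@[0,0,1];g=o['tcp_pos']-.019*R[:,2]
print("tube dir",u.round(3),"mid",(g+u*(.071-.115)).round(3))
for n in("scene","side"):
    c=bot.camera(n);cv2.imwrite(f"pics/{n}_fin.png",c["frame"][:,:,::-1])
    print(n,"mouth",proj(c,g+u*.021).round(0),"bottom",proj(c,g-u*.109).round(0))
E
```

```text
time: 28.7
tcp_pos: [0.5805, -0.0401, 0.3982]
tcp_rot: [157.5, -3.0, 86.4]
force: [-0.9, 0.4, -1.3]
opening: 0.0376
grasp_force: 61.4
time: 29.7
tcp_pos: [0.5994, -0.051, 0.3977]
tcp_rot: [-171.0, -45.7, 23.2]
force: [-0.3, 0.0, -2.0]
opening: 0.0382
grasp_force: 61.4
time: 30.03
tcp_pos: [0.6004, -0.0506, 0.4006]
tcp_rot: [-171.6, -45.8, 24.0]
force: [0.1, 0.1, -1.4]
opening: 0.0381
grasp_force: 61.4
[-25.1  -6.2 -23.   46.1  39.2 137.1]
tube dir [-0.866 -0.5   -0.002] mid [ 0.627 -0.037  0.414]
scene mouth [[230. 133.]] bottom [[283. 164.]]
side mouth [[293.  86.]] bottom [[338.  69.]]
```

Nominally the tube is level, with its middle at z 0.414. I check numerically for slip in the grip by fitting the silhouette edges to a tilt about the pad line.

Run:
```python
from fin import *
o=bot.observe();R=Ro.from_euler('xyz',o['tcp_rot'],degrees=True).as_matrix();u0=R@Rg.T@[0,0,1];g=o['tcp_pos']-.019*R[:,2]
cs=[bot.camera(n) for n in("scene","side")]
gr=[]
for c in cs:
    f=cv2.GaussianBlur(c["frame"],(0,0),1).astype(np.float32)
    gr.append((np.stack([cv2.Sobel(f[:,:,i],cv2.CV_32F,1,0) for i in range(3)]),np.stack([cv2.Sobel(f[:,:,i],cv2.CV_32F,0,1) for i in range(3)])))
for k in(0,1):
    c=cs[k];C=-np.array(c["R"]).T@np.array(c["t"]);out=[]
    for d in range(-24,25,2):
        u=Ro.from_rotvec(R[:,1]*np.radians(d)).apply(u0)
        best=0
        for sh in np.arange(-.012,.013,.003):
          for wv in (1,):
            tot=0
            for sg in(1,-1):
                n=np.cross(u,g-C);n/=np.linalg.norm(n)
                P=g+(sg*.02+sh)*n+np.outer(np.linspace(-.1,-.03,30),u);q=proj(c,P);dv=q[-1]-q[0];nn=np.array([-dv[1],dv[0]])/np.linalg.norm(dv)
                x=[cv2.remap(gr[k][a][i],q[:,0].astype(np.float32)[None],q[:,1].astype(np.float32)[None],1)[0] for a in(0,1) for i in range(3)]
                tot+=np.abs(sum(np.array(x[i])*nn[0]+np.array(x[i+3])*nn[1] for i in range(3)).mean())
            best=max(best,tot)
        out.append((d,round(float(best))))
    print(["scene","side"][k],out)
# position shift of bright/white patch not needed
print("u0",u0.round(3),"pad line",R[:,1].round(3))
```

```text
scene [(-24, 162), (-22, 164), (-20, 160), (-18, 159), (-16, 163), (-14, 168), (-12, 177), (-10, 190), (-8, 201), (-6, 221), (-4, 247), (-2, 253), (0, 270), (2, 282), (4, 272), (6, 296), (8, 281), (10, 286), (12, 278), (14, 255), (16, 253), (18, 236), (20, 220), (22, 208), (24, 197)]
side [(-24, 545), (-22, 493), (-20, 436), (-18, 374), (-16, 325), (-14, 299), (-12, 232), (-10, 243), (-8, 386), (-6, 392), (-4, 441), (-2, 488), (0, 444), (2, 470), (4, 424), (6, 391), (8, 335), (10, 318), (12, 278), (14, 256), (16, 243), (18, 225), (20, 203), (22, 191), (24, 177)]
u0 [-0.866 -0.5   -0.002] pad line [ 0.498 -0.861 -0.102]
```

Run:
```python
from fin import *
o=bot.observe();R=Ro.from_euler('xyz',o['tcp_rot'],degrees=True).as_matrix();u0=R@Rg.T@[0,0,1];g=o['tcp_pos']-.019*R[:,2]
for k in("scene","side","wrist"):
    c=bot.camera(k);C=-np.array(c["R"]).T@np.array(c["t"])
    f=np.mean([bot.camera(k)["frame"].astype(np.float32) for _ in range(6)],0)
    f=cv2.GaussianBlur(f,(0,0),.8);S=.0005
    e=np.linspace(-.1,-.035,50)
    for sg in(1,-1):
        out=[]
        for d in np.arange(-12,12.1,1):
            u=Ro.from_rotvec(R[:,1]*np.radians(d)).apply(u0);n=np.cross(u,g-C);n/=np.linalg.norm(n)
            offs=sg*.02+np.arange(-.008,.0081,.001)
            M=[]
            for s in offs:
                q=proj(c,g+s*n+np.outer(e,u)).astype(np.float32);M.append(cv2.remap(f,q[None,:,0].copy(),q[None,:,1].copy(),1)[0].mean(0))
            M=np.array(M);D=np.abs(M[2:]-M[:-2]).sum(1);out.append((D.max(),offs[1+D.argmax()],d))
        out.sort(key=lambda x:-x[0]);print(k,sg,[(int(d),round(float(m),1),round(float(s)*1000)) for m,s,d in out[:5]])
```

```text
scene 1 [(4, 39.2, 18), (3, 39.2, 17), (1, 38.6, 16), (2, 38.4, 17), (6, 38.4, 19)]
scene -1 [(3, 27.7, -18), (2, 27.7, -19), (0, 27.3, -20), (1, 27.2, -19), (5, 26.9, -17)]
side 1 [(1, 53.9, 16), (3, 53.8, 17), (2, 53.6, 17), (4, 53.4, 18), (0, 53.1, 15)]
side -1 [(-1, 50.2, -24), (-2, 49.8, -25), (0, 49.4, -23), (-3, 49.0, -26), (1, 48.3, -21)]
wrist 1 [(-10, 47.4, 21), (-11, 46.1, 21), (-9, 45.9, 21), (-8, 43.4, 16), (-7, 43.4, 16)]
wrist -1 [(-5, 44.9, -15), (-6, 44.8, -15), (-4, 44.3, -15), (0, 43.9, -14), (1, 43.6, -14)]
```

Silhouettes from both fixed cameras put the tube within about 1–3° of level, with edges where a 40 mm tube should be. It is still and clear, with its middle at z 0.414, so I hand in.

```bash
python3 -c "
from station import bot;o=bot.observe();print(o['time'],abs(o['qvel']).max(),o['grasp_force']);print(bot.hand_in())"
```

```text
31.2833 0.09419936500656684 61.363327000290155
the job is handed in; nothing more can be done
None
```

I handed the job in at 31.3 s with every step done, the tube held level (within about 3°) and its middle about 41 cm up, but with three lapses: I knocked the amber tube into a lean on the first tube approach and squared it up again without lifting it (within 1 px of the first picture, not checked in its hole), the brush stopped up to about 3 mm above the tube's floor at the lower turns, though I pressed it to the floor at the end, and I viewed 12 pictures where 10 were allowed.

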